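# Set the plate's overhang on the sawing rest and hold it

## Task

Flip the cam lever on the rest fully over to free the aluminium plate, then slide the plate lengthwise along the rest, out over the end by the lever, until its front end is level with the needle tip of the length gauge. It will then overhang past its balance point, so keep it lying flat and straight on the rest all the way (never lift it or let it tip), and end the job still gripping or pressing it there by its rear part, ready for sawing: do not let go at the end. Leave the hammer, oil bottle and square where they lie.

Things in the scene. Friction and masses are not known exactly. Their poses are not given: they have to be found in the camera images.
- rest: Fixed steel sawing rest: a beam 240 mm long (x), 40 wide (y), flat top 70 mm above the bench, on a flange 240 x 110 mm, 12 thick. Origin: centre of its underside. +x is the outward direction in which the plate slides; outer end at x = +120 mm. The cam lever sits on the -y side near the outer end on two lugs (x 80 to 120, out to y = -63, 84 mm high)
- rest_edge (a point): middle of the top edge at the rest's outer end (rest frame 120, 0, 70 mm)
- plate: Loose aluminium plate 360 mm long (x), 56 wide (y), 10 thick, 0.4 to 0.73 kg. Origin: centre of its underside, its balance point. Starts centred on the rest, 60 mm out at each end; 8 mm wider than the beam on both sides, so fingers can straddle it and reach below it. A notch (16 mm wide, 12 deep, at x = +100 in its -y edge) takes the lever's nose: it cannot slide until the lever is flipped
- plate_front (a point): middle of the top edge of the plate's front (outward, +x) end, 180 mm from the plate's centre, 10 mm above its underside
- lever (a joint): cam lever, in rad: about 0 = locked, handle upright, nose in the notch; 1.57 = free, at its stop, handle lying level and pointing away from the rest (to the rest's -y), nose up. Hinge axis along the rest's x through the pivot; a light friction (about 0.1 Nm) keeps it where it is left. Pushing the handle over towards the rest's -y flips it
- lever_pivot (a point): the lever's hinge point on the rest (rest frame 100, -48, 75 mm); does not move
- lever_ball (a point): centre of the black ball, 24 mm across, at the end of the lever's handle, 74 mm from the pivot; the handle is a 12 mm round rod
- gauge: Fixed length gauge: a steel block 50 x 50 x 25 mm with a post 110 mm high and a level needle pointing to the plate's path at its +y. Origin: on the bench, right below the needle's tip; the block's middle is 42 mm to the -y. Its axes are parallel to the rest's
- needle_tip (a point): tip of the gauge's needle, 80 mm above the bench (level with the plate's upper face), 8 mm clear of the plate's -y edge. The plate's front end must come level with it as measured along the rest's x; it stands 210 to 245 mm beyond the rest's outer end
- hammer: bystander: a hammer lying on the bench beyond the rest
- oiler: bystander: a white oil bottle 60 mm across, 110 mm high, standing on the bench off the inner end of the rest
- square: bystander: a flat steel try square 120 x 80 mm, 14 mm thick, lying on the bench near the robot
Mind the look-alikes: they are no part of the job. What is shaped like the gauge but blue or brown is not meant.

How it is judged:
On the way, in this order (a step that is already met when the one before it is completed fails the run):
1. the cam lever is flipped over while the plate is still in its place (value of joint lever above 1.25 rad and distance of plate from where it was at the start of the episode below 0.02 m), for 0.2 s.
2. the plate is slid out past its balance point, flat and held by the fingers (x of plate_front in the frame of rest above 0.31 m and contact force between the fingers and plate above 1 N and angle between plate's own z axis and vertical below 0.04 rad and z of plate in the frame of rest between 0.065 and 0.075 m), for 0.1 s.
At the end, for the whole second after the job is handed in: Lever beyond 1.25 rad; plate front level with the needle tip within 6 mm along the rest; plate flat (0.04 rad, within 5 mm of the top), straight (0.07 rad), within 15 mm of the centre line, still, clear of the gauge, held by the fingers (over 1 N) more than 30 mm behind its middle (value of joint lever above 1.25 rad and x of plate_front in the frame of needle_tip between -0.006 and 0.006 m and y of plate_front in the frame of rest between -0.015 and 0.015 m and angle between the x axis of plate and the x axis of rest, either way round below 0.07 rad and angle between plate's own z axis and vertical below 0.04 rad and z of plate in the frame of rest between 0.065 and 0.075 m and contact force between the fingers and plate above 1 N and x of the grasp point in the frame of plate below -0.03 m and contact force between plate and gauge below 0.2 N and linear speed of plate below 0.02 m/s); the arm keeps its last pose, push and grip.
It fails at once if the plate tips (angle between plate's own z axis and vertical above 0.12 rad).
It fails at once if the plate is lifted off the rest (z of plate in the frame of rest above 0.085 m).
It fails at once if a bystander is disturbed (distance of any of hammer, oiler, square from where it was at the start of the episode above 0.03 m).
It also fails if it takes over 45 s, if anything falls off the work surface, if the arm or the gripper's body presses on something with over 40 N, if the wrist force passes 120 N, or if a joint passes its speed limit or range.

## Robot

A 7-joint arm with a two-finger parallel gripper is mounted at the origin on the work surface. World frame = base frame: x ahead of the robot, y to its left, z up, the work surface at z = 0. Lengths are in m, angles in rad, forces in N, time in s.
With the tool pointing down it reaches from about 0.4 to 0.85 m from the base axis. Payload 4.5 kg.
Tool frame: the origin (TCP) lies between the finger pads; the fingertips stand 22 mm ahead of it and the grasp point (between the pads) lies 3 mm ahead of it; y points along the fingers, x is the direction in which the jaws open and shut, and the axes are right-handed (so a half turn about y gives the same grasp; the last joint's range is limited). The gripper opens to 88 mm and grips with 3 to 60 N. Pads are 18 mm wide; open, the fingers measure 123 mm over their backs; the gripper's body (75 mm by 187 mm) begins 45 mm behind the grasp point.
Start: joints at [0.034, 0.689, -0.195, 1.565, 0.157, 0.902, -0.215], TCP at [0.625, 0, 0.261] pointing down, gripper open.
Joint ranges: [-3.01, 3.01], [-0.46, 2.08], [-1.47, 1.51], [0.13, 2.56], [-1, 4.14], [0.04, 2.09], [-2.66, 2.66]. Speed limits (rad/s): [2.57, 2.57, 3.14, 3.14, 3.14, 3.14, 3.14].

## Interface

Orientations are given as a rotation vector (axis times angle).
In Python, from cell import arm gives the robot as it stands.
- The arm moves only by the tool step_arm, never from a script. Its argument "plan" is text: rows parted by semicolons, each of 6 numbers parted by spaces: the shift along the tool's x, y, z in units of 30 mm (1.0 is 30 mm), then the turn, a rotation vector about the tool's x, y, z in degrees. In form: tx ty tz wx wy wz; .... A call has 1 to 5 rows; each row is the pose to reach, as a shift and turn from the pose commanded when the call began, along the tool's axes at that moment; what a row does not reach only later rows make up. A row lasts 1/12 s, in which the tool goes at most 41.7 mm and 7.16 degrees, less where a joint would pass 70% of its speed; a pose out of reach is approached as far as the arm can. A call with a gripper value outside its range is refused whole. "gripper" is the closure in counts, from 0 (fully open) to 255 (shut), set as the call begins (left out, the last holds). The fingers move at their own pace and stop on an object; the grip force is fixed at half the most. Time passes only in rows, so rows that repeat a pose let the fingers close. It gives the time, the measured TCP pose, the force and the opening at its end, in the units of the state.
- arm.observe(): the state, without advancing time (a new reading comes with each control period).
- arm.get_image(name): name is "scene" or "side" or "wrist"; returns a dict with "pixels" (480x640x3 uint8, blue, green, red), "fx", "fy", "cx", "cy" (pixels), "cam_to_world" (4x4, takes a point from camera to world coordinates). Camera axes: x right, y up, looking along -z (the intrinsics and any distortion apply to the point x, -y, -z); pixel columns grow to the right and rows downward; lengths in m; the calibration is good to about 2 mm. A picture is of the moment at which its call begins. There is no depth.
- arm.sign_off(): hands the job in, once; it reports no verdict.
The state is a dict: "clock": time; "joint_pos": joint angles; "joint_velocities": joint speeds; "joint_torque": joint torques, N m; "tcp_pos": TCP position; "ee_rot": TCP orientation; "contact_force": force on the tool from outside, world axes, zero at the start; "moment": the same for the moment, N m; "gripper_width": finger opening in m.
Only numpy, scipy, OpenCV 4.12 (cv2) and the standard library are available. Lean on these libraries where they do the work, as an engineer would, in place of code of your own. Each camera call takes 0.05 s, during which the arm holds its last target. There are 200 camera calls.

## Working session

There is one attempt and no reset: what is moved stays moved. The work goes in short steps, Python scripts to look and compute and a tool call to move; the robot and the scene stay as the last step left them, time stands still between calls to the robot, and variables do not carry over. Pictures are saved under pics/ and viewed, about 8 in all and at most 12, crops included, and the job is handed in when it is done.

Besides the shell and the picture viewer there is one more tool, called after "Request:" by a JSON object that holds its "fn" and its "kwargs", one argument or row to a line. step_arm: Moves the arm, as the interface text tells. Its arguments: {"type":"object","properties":{"plan":{"type":"string"},"gripper":{"type":"number"}},"required":["plan"]}

```bash
ls; mkdir -p pics
cat > h.py <<'E'
import numpy as np, cv2
from cell import arm
from scipy.spatial.transform import Rotation as R
def shot(n,f):
    im=arm.get_image(n); cv2.imwrite(f'pics/{f}.png',im['pixels']); np.savez(f'pics/{f}.npz',**{k:np.array(v) for k,v in im.items()}); return im
def ray(f,u,v):
    d=np.load(f'pics/{f}.npz'); M=d['cam_to_world']
    r=M[:3,:3]@np.array([(u-d['cx'])/d['fx'],-(v-d['cy'])/d['fy'],-1]); return M[:3,3],r
def onz(f,u,v,z):
    o,r=ray(f,u,v); return o+r*(z-o[2])/r[2]
def proj(f,p):
    d=np.load(f'pics/{f}.npz'); M=d['cam_to_world']; q=M[:3,:3].T@(np.array(p)-M[:3,3])
    return d['cx']+d['fx']*q[0]/-q[2], d['cy']-d['fy']*q[1]/-q[2]
E
python3 - <<'E'
from h import *
for n in ('scene','side','wrist'):
    im=shot(n,n+'0'); print(n,{k:v for k,v in im.items() if k!='pixels'})
print(arm.observe())
E
```

```text
pics
scene {'fx': 446.6241275938983, 'fy': 446.6241275938983, 'cx': 323.16044984580566, 'cy': 239.37686371702824, 'cam_to_world': array([[-7.11905316e-01, -4.64086048e-01,  5.27081550e-01,
         1.07075856e+00],
       [ 7.02275458e-01, -4.70486579e-01,  5.34276669e-01,
         4.79345660e-01],
       [ 3.44479426e-05,  7.50510839e-01,  6.60858139e-01,
         7.54545271e-01],
       [ 0.00000000e+00,  0.00000000e+00,  0.00000000e+00,
         1.00000000e+00]])}
side {'fx': 496.39602724271765, 'fy': 496.39602724271765, 'cx': 319.2486569295791, 'cy': 243.0342065084809, 'cam_to_world': array([[-0.90376403,  0.26999054, -0.33213806,  0.1480995 ],
       [-0.42775811, -0.54199978,  0.7233666 ,  0.84014942],
       [ 0.01528338,  0.79582746,  0.60533055,  0.82741463],
       [ 0.        ,  0.        ,  0.        ,  1.        ]])}
wrist {'fx': 367.8110553033386, 'fy': 367.8110553033386, 'cx': 320.24227567583614, 'cy': 238.7079710344764, 'cam_to_world': array([[ 9.99996183e-01, -8.81546887e-04,  2.61839898e-03,
         6.26231352e-01],
       [ 1.52819734e-04,  9.63927283e-01,  2.6616
[... 251 characters left out ...]
801 ,  0.68978462, -0.19452539,  1.56605394,  0.15731587,
        0.90249008, -0.21513449]), 'joint_velocities': array([-9.05289828e-04, -3.35943402e-03, -1.02649541e-05, -3.72967735e-03,
        7.68268784e-04,  1.67808603e-04,  1.45202109e-03]), 'joint_torque': array([-1.46674727e-03, -5.27863634e+01, -1.26819178e+00, -1.53587687e+01,
       -5.24473807e-02,  3.92338901e-03,  1.12435155e-04]), 'tcp_pos': array([ 6.24576502e-01, -2.42249459e-05,  2.60112022e-01]), 'ee_rot': array([-1.57090624e+00,  1.01173963e-03,  1.09462300e-03]), 'contact_force': array([ 0.7038075 ,  0.02483416, -0.09993942]), 'moment': array([-0.01269517,  0.02166822,  0.00852686]), 'gripper_width': 0.08820380726368532}
```

View pictures.

View pics/scene0.png

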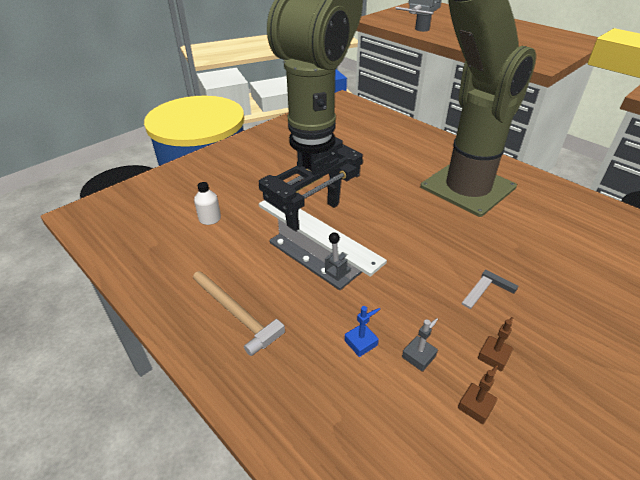

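View pics/side0.png

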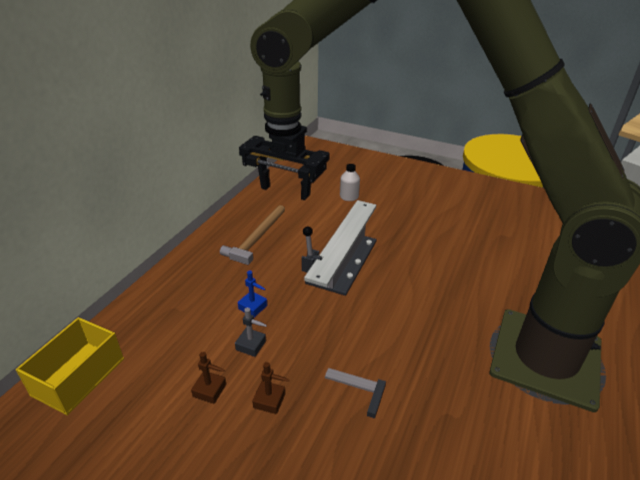

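Scene picture: plate from (262,204) to (375,268), lever ball at (334,239). Gauge candidates: blue (362,335), grey steel (420,350), brown (495,345) and (478,400). By the description I choose the grey steel one; I'll check it and the rest in close crops.

Run:
```python
import cv2,numpy as np
s=cv2.imread('pics/scene0.png'); d=cv2.imread('pics/side0.png')
up=lambda a,k:cv2.resize(a,None,fx=k,fy=k,interpolation=cv2.INTER_CUBIC)
cv2.imwrite('pics/c1.png',up(s[190:300,250:400],5))
# side: plate; gauges
a=up(s[300:400,390:480],4); b=up(d[190:300,290:390],4); 
b=up(d[190:290,295:395],4);g=up(d[295:365,220:320],4)
c=np.zeros((600,800,3),np.uint8); c[:400,:360]=a; c[:400,400:800]=b; 
c[400:600,400:800]=up(d[300:350,220:320],4)
cv2.imwrite('pics/c2.png',c)
```

```text
(no output)
```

View pics/c1.png

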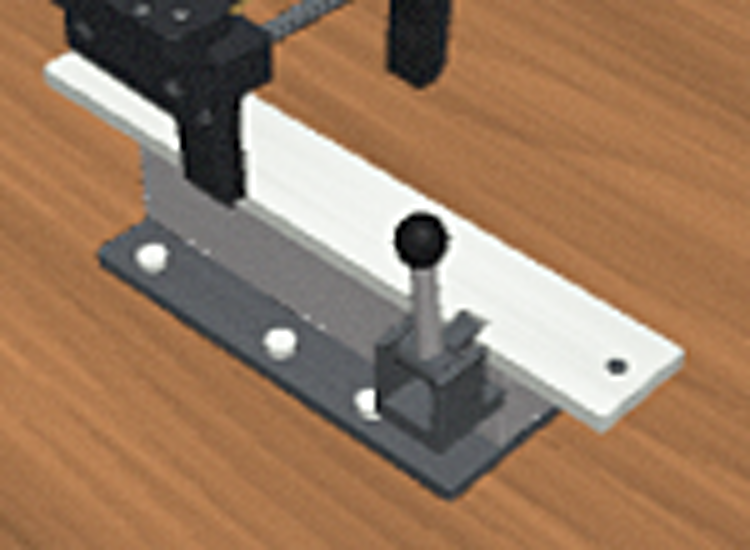

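View pics/c2.png

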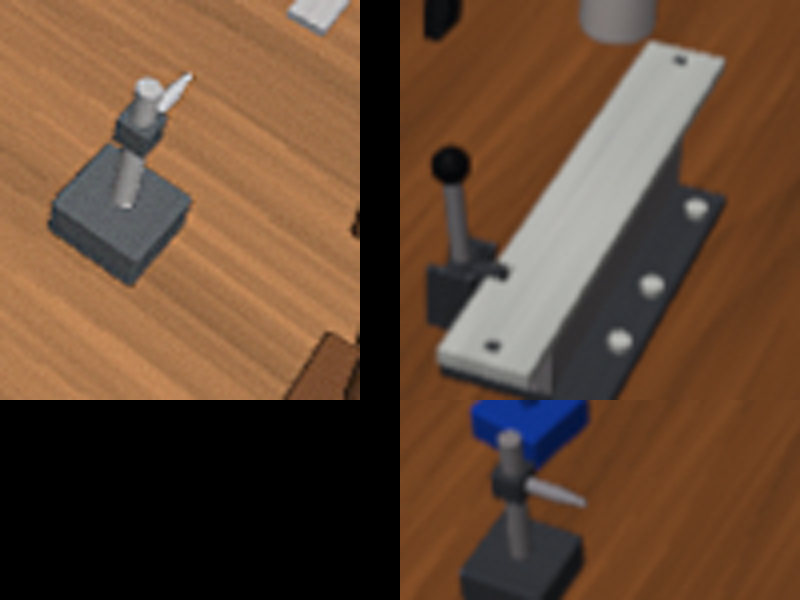

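```bash
cat > m.py <<'E'
from h import *
from scipy.optimize import least_squares
obs=[('scene0',386.4,259.9,.18,.028),('scene0',370.8,273.1,.18,-.028),('scene0',258.8,203.7,-.18,-.028),
('side0',357.4,200.4,-.18,-.028),('side0',375.9,204.9,-.18,.028),('side0',304.9,277.4,.18,-.028),('side0',326.9,284.1,.18,.028)]
for f,u,v,*q in obs: print(f,q,onz(f,u,v,.08).round(4))
def pt(p,a,b,z): c,s=np.cos(p[2]),np.sin(p[2]); return [p[0]+c*a-s*b,p[1]+s*a+c*b,z]
def res(p): return np.concatenate([np.subtract(proj(f,pt(p,a,b,.08)),(u,v)) for f,u,v,a,b in obs])
r=least_squares(res,[.6,.1,-1.57]); P=r.x; print('plate',P,np.degrees(P[2]),'res',r.fun.round(1))
def tri(l):
    A=0;B=0
    for f,u,v in l:
        o,d=ray(f,u,v); d=d/np.linalg.norm(d); M=np.eye(3)-np.outer(d,d); A=A+M;B=B+M@o
    x=np.linalg.solve(A,B); print([np.subtract(proj(f,x),(u,v)).round(1) for f,u,v in l]); return x
def loc(w): c,s=np.cos(P[2]),np.sin(P[2]); d=np.array(w)[:2]-P[:2]; return [c*d[0]+s*d[1],-s*d[0]+c*d[1]]
for n,l in (('ball',[('scene0',333.9,237.9),('side0',307.4,230.9)]),('tip',[('scene0',437.4,318.4),('side0',266.1,325.6)])):
    x=tri(l); print(n,x.round(4),'rest',np.round(loc(x),4))
for f,u,v in [('scene0',437.4,318.4),('side0',266.1,325.6)]: w=onz(f,u,v,.08); print(w.round(4),np.round(loc(w),4))
E
python3 m.py
```

```text
scene0 [0.18, 0.028] [0.4823 0.0785 0.08  ]
scene0 [0.18, -0.028] [0.5368 0.0809 0.08  ]
scene0 [-0.18, -0.028] [ 0.5526 -0.2762  0.08  ]
side0 [-0.18, -0.028] [ 0.5469 -0.2797  0.08  ]
side0 [-0.18, 0.028] [ 0.4922 -0.2812  0.08  ]
side0 [0.18, -0.028] [0.5321 0.0785 0.08  ]
side0 [0.18, 0.028] [0.4777 0.0769 0.08  ]
plate [ 0.51380802 -0.10140339 -4.67278327] -267.7307597948776 res [ 0.7 -1.1  0.2 -0.8  0.2 -1.3 -0.6 -0.3 -0.1 -0.3 -1.2 -0.  -0.5 -0. ]
[array([-0.2, -0.6]), array([-0.3,  0.5])]
ball [ 0.5661 -0.0012  0.1469] rest [ 0.0981 -0.0562]
[array([-0.3, -0.6]), array([-0.4,  0.5])]
tip [0.5366 0.2473 0.0795] rest [ 0.3476 -0.0366]
[0.5378 0.2487 0.08  ] [ 0.3489 -0.0378]
[0.5363 0.2463 0.08  ] [ 0.3466 -0.0362]
```

Plate: centre (0.514, -0.101), yaw 92.3°, sizes consistent. Ball is at z 0.147 (expected 0.149). Grey needle tip is at rest x 0.348, y -0.037, z 0.0795, which fits the description. First the lever: close the fingers and come down on the plate side of the ball.

Request:
{"fn": "step_arm", "kwargs": {
  "plan": "-1.2 0 0 0 0 0; -2.4 0 0 0 0 0; -3.6 0 0 0 0 0; -3.6 1.2 0 0 0 0; -3.6 2.4 0 0 0 0",
  "gripper": 255
}}

```text
clock: 0.57
tcp_pos: [0.5167, -0.0001, 0.1902]
ee_rot: [-1.571, -0.004, -0.004]
contact_force: [0.9, -0.6, -0.7]
gripper_width: 0.0571
```

Request:
{"fn": "step_arm", "kwargs": {
  "plan": "0 1.0 0 0 0 0; 0 1.4 0 0 0 0; 0 1.4 0 0 0 0; 0 1.4 0 0 0 0; 0 1.4 0 0 0 0"
}}

```text
clock: 0.98
tcp_pos: [0.5178, 0.0001, 0.1476]
ee_rot: [-1.571, -0.001, -0.001]
contact_force: [-1.2, -0.2, 0.3]
gripper_width: 0.0235
```

Request:
{"fn": "step_arm", "kwargs": {
  "plan": "0 0 0 0 0 0; 0 0 0 0 0 0; 0 0 0 0 0 0; 0 0 0 0 0 0; 0.3 0 0 0 0 0"
}}

```text
clock: 1.4
tcp_pos: [0.5244, -0.0001, 0.147]
ee_rot: [-1.571, 0.001, 0.002]
contact_force: [-0.3, -0.5, -0.4]
gripper_width: 0.0005
```

Request:
{"fn": "step_arm", "kwargs": {
  "plan": "0.4 0 0 0 0 0; 0.8 0 0 0 0 0; 1.2 0 0 0 0 0; 1.6 0.1 0 0 0 0; 1.9 0.2 0 0 0 0"
}}

```text
clock: 1.82
tcp_pos: [0.5831, 0.0001, 0.1407]
ee_rot: [-1.571, 0.001, 0.001]
contact_force: [-1.8, 0.2, -0.1]
gripper_width: 0.0005
```

Request:
{"fn": "step_arm", "kwargs": {
  "plan": "0.2 0.2 0 0 0 0; 0.5 0.5 0 0 0 0; 0.75 0.8 0 0 0 0; 0.9 1.1 0 0 0 0; 0.95 1.2 0 0 0 0"
}}

```text
clock: 2.23
tcp_pos: [0.6115, -0.0001, 0.103]
ee_rot: [-1.571, 0.001, 0.001]
contact_force: [-5.8, 0.0, 17.8]
gripper_width: 0.0001
```

Run:
```python
from h import *
a=shot('scene','s1')['pixels']; b=shot('side','d1')['pixels']
up=lambda a,k:cv2.resize(a,None,fx=k,fy=k,interpolation=cv2.INTER_CUBIC)
cv2.imwrite('pics/c3.png',np.hstack([up(a[180:300,270:400],3),up(b[190:310,270:400],3)]))
print(arm.observe())
```

```text
{'clock': 2.3333, 'joint_pos': array([ 0.00911662,  0.88312996, -0.15107406,  1.72226869,  0.22319062,
        0.55374007, -0.27806721]), 'joint_velocities': array([-0.00100395, -0.01038324, -0.00049091,  0.00380968,  0.00238607,
       -0.00951329, -0.00080873]), 'joint_torque': array([-1.22417809e-02, -5.51129723e+01, -8.39454699e-01, -1.01706988e+01,
       -4.12634283e-02,  5.59679128e-02,  2.37600407e-04]), 'tcp_pos': array([ 6.11515494e-01, -5.89869639e-05,  1.03912497e-01]), 'ee_rot': array([-1.57096345e+00,  6.22874977e-04,  5.29871762e-04]), 'contact_force': array([0.0222221 , 0.08583729, 0.33515494]), 'moment': array([0.0034407 , 0.00624369, 0.05468119]), 'gripper_width': 0.00045060983353765435}
```

View pics/c3.png

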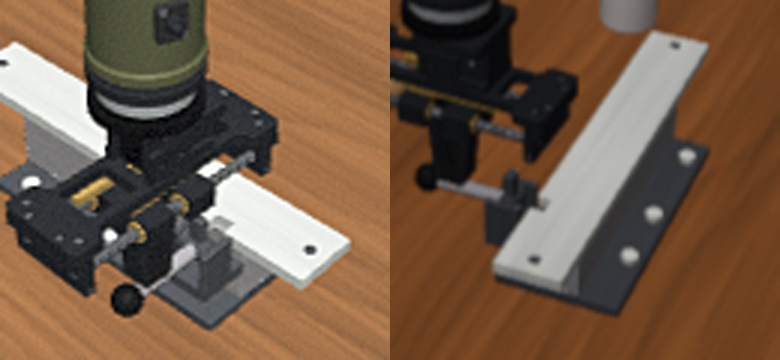

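Lever lies level at its stop (ball near crop (127,300)), the notch is clear and the plate is unmoved. Now to the rear part, grip at plate x ≈ -0.13.

Request:
{"fn": "step_arm", "kwargs": {
  "plan": "0 -1.2 0 0 0 0; 0 -2.5 0 0 0 0; -1 -2.5 -0.8 0 0 0; -2 -2.5 -1.6 0 -1 0; -3.08 -2.5 -2.4 0 -2.3 0"
}}

```text
clock: 2.75
tcp_pos: [0.5192, -0.0725, 0.1804]
ee_rot: [-1.571, -0.036, 0.03]
contact_force: [-0.2, -1.2, -0.3]
gripper_width: 0.0006
```

Request:
{"fn": "step_arm", "kwargs": {
  "plan": "0 0 -1.2 0 0 0; 0 0 -2.4 0 0 0; 0 0 -3.6 0 0 0; 0 0 -4.8 0 0 0; 0 0 -5.3 0 0 0",
  "gripper": 0
}}

```text
clock: 3.17
tcp_pos: [0.5245, -0.2378, 0.1796]
ee_rot: [-1.575, -0.026, 0.026]
contact_force: [0.4, -1.0, 0.2]
gripper_width: 0.0316
```

Request:
{"fn": "step_arm", "kwargs": {
  "plan": "0 0 0 0 0 0; 0 0 0 0 0 0; 0 0 0 0 0 0; 0 0 0 0 0 0; 0 0 0 0 0 0"
}}

```text
clock: 3.58
tcp_pos: [0.5259, -0.2288, 0.1798]
ee_rot: [-1.57, -0.034, 0.034]
contact_force: [-0.3, 1.3, 0.3]
gripper_width: 0.0652
```

Run:
```python
from h import *
shot('wrist','w1');o=arm.observe(); print(o['tcp_pos'],o['ee_rot'],o['gripper_width'])
Rm=R.from_rotvec(o['ee_rot']).as_matrix(); print(Rm.round(4), np.degrees(np.arctan2(Rm[1,2],Rm[0,2])))
d=Rm.T@(np.array([.519,-.2313,.078])-o['tcp_pos'])/.03; print(d)
print('oiler',onz('side0',349,198,0))
```

```text
[ 0.52585405 -0.22914802  0.17981712] [-1.56987355 -0.03375106  0.03354801] 0.06888383015016813
[[ 9.991e-01  1.000e-04 -4.280e-02]
 [ 4.280e-02  7.000e-04  9.991e-01]
 [ 1.000e-04 -1.000e+00  7.000e-04]] 92.4550339604374
[-0.23181811  3.39382926 -0.06411291]
oiler [ 0.61833091 -0.40074369  0.        ]
```

View pics/w1.png

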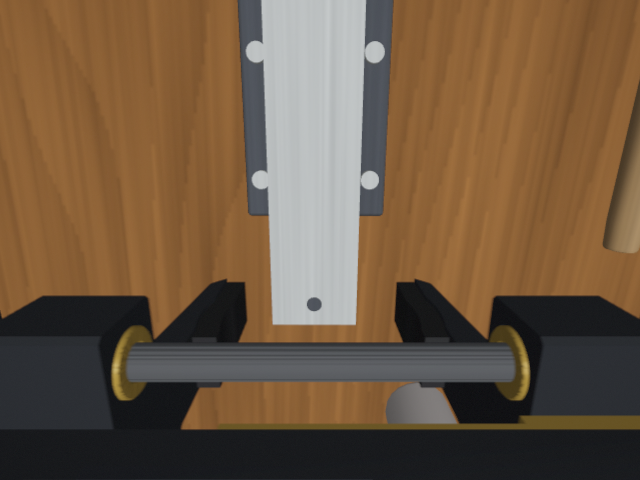

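The wrist picture shows the plate's rear end at (272,325)–(357,325), between the open fingers. The oiler is behind it, at (415,400). I'll check these corners against my pose.

Run:
```python
from h import *
for u,v in [(272,325),(357,325),(263,0),(366,0)]: print(onz('w1',u,v,.08).round(4))
P=[.5138,-.1014,np.radians(92.27)]
c,s=np.cos(P[2]),np.sin(P[2])
for b in(-.028,.028): p=[P[0]-.18*c-s*b,P[1]-.18*s+c*b,.08]; print(np.round(p,4),proj('w1',p))
o=arm.observe(); print(o['gripper_width'])
```

```text
[ 0.497  -0.2845  0.08  ]
[ 0.5543 -0.282   0.08  ]
[ 0.4905 -0.0914  0.08  ]
[ 0.5457 -0.0891  0.08  ]
[ 0.5489 -0.2801  0.08  ] (np.float64(349.17693456534596), np.float64(322.25440317436085))
[ 0.493  -0.2824  0.08  ] (np.float64(266.05121696067613), np.float64(321.9368062596071))
0.06888383015016813
```

Request:
{"fn": "step_arm", "kwargs": {
  "plan": "-0.23 0 -0.06 0 0.2 0; -0.23 0 -0.06 0 0.2 0; -0.23 0 -0.06 0 0.2 0; -0.23 0 -0.06 0 0.2 0; -0.23 0 -0.06 0 0.2 0"
}}

```text
clock: 4.05
tcp_pos: [0.5188, -0.2329, 0.1798]
ee_rot: [-1.571, -0.029, 0.029]
contact_force: [0.0, -0.2, 0.2]
gripper_width: 0.0882
```

Wrist view puts the centre line about 4 mm further in +x; I'll take the middle and go down.

Request:
{"fn": "step_arm", "kwargs": {
  "plan": "0.1 0.8 0 0 0 0; 0.1 1.6 0 0 0 0; 0.1 2.4 0 0 0 0; 0.1 3.0 0 0 0 0; 0.1 3.4 0 0 0 0"
}}

```text
clock: 4.47
tcp_pos: [0.5211, -0.2325, 0.0759]
ee_rot: [-1.57, -0.028, 0.03]
contact_force: [0.8, 0.5, 0.3]
gripper_width: 0.0881
```

Request:
{"fn": "step_arm", "kwargs": {
  "plan": "0 0 0 0 0 0; 0 0 0 0 0 0; 0 0 0 0 0 0; 0 0 0 0 0 0; 0 0 0 0 0 0",
  "gripper": 130
}}

```text
clock: 4.88
tcp_pos: [0.5224, -0.2331, 0.0789]
ee_rot: [-1.571, -0.03, 0.027]
contact_force: [-0.4, -0.1, -0.4]
gripper_width: 0.057
```

Request:
{"fn": "step_arm", "kwargs": {
  "plan": "0 0 0 0 0 0; 0 0 0 0 0 0; 0 0 0 0 0 0; 0 0.03 0.1 0 0 0; 0 0.03 0.3 0 0 0",
  "gripper": 255
}}

```text
clock: 5.3
tcp_pos: [0.5221, -0.2298, 0.0788]
ee_rot: [-1.579, -0.028, 0.023]
contact_force: [0.6, -10.2, 8.6]
gripper_width: 0.0552
```

Request:
{"fn": "step_arm", "kwargs": {
  "plan": "0 0 0.2 0 0 0; 0 0 0.4 0 0 0; 0 0 0.6 0 0 0; 0 0 0.8 0 0 0; 0 0 1.0 0 0 0"
}}

```text
clock: 5.72
tcp_pos: [0.5214, -0.1997, 0.0788]
ee_rot: [-1.579, -0.029, 0.022]
contact_force: [0.2, -10.2, 9.7]
gripper_width: 0.0551
```

Run:
```python
from h import *
o=arm.observe();print(o['tcp_pos'],o['ee_rot'],o['contact_force'],o['moment'],o['gripper_width'])
b=shot('side','d2')['pixels'];a=shot('scene','s2')['pixels']
up=lambda a,k:cv2.resize(a,None,fx=k,fy=k,interpolation=cv2.INTER_CUBIC)
cv2.imwrite('pics/c4.png',np.hstack([up(a[180:310,250:400],2.6),up(b[180:310,240:390],2.6)]))
```

```text
[ 0.52144602 -0.19974822  0.07877591] [-1.57887374 -0.02860709  0.0223572 ] [  0.2477556  -10.16693638   9.66046555] [-2.0886107   0.23238692  0.13359046] 0.05512968159296528
```

View pics/c4.png

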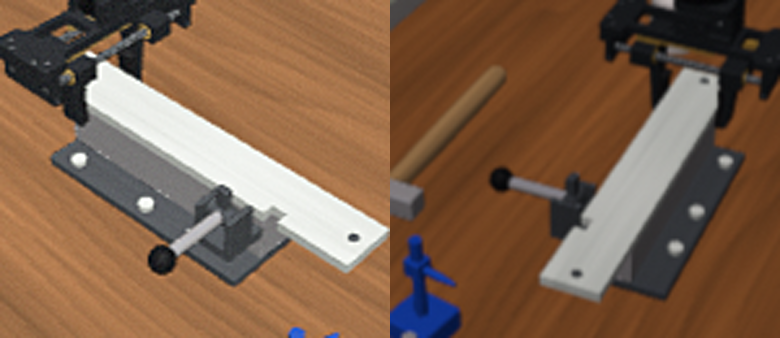

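Plate slid about 33 mm, flat and straight; lever is down. Check the blue look-alike's clearance and refine the remaining distance.

```bash
python3 - <<'E' 2>&1 | tail -4
import m; from m import *
x=tri([('scene0',379,310),('side0',265,284)]); print('bluetip',x,loc(x))
E
```

```text
[0.5378 0.2487 0.08  ] [ 0.3489 -0.0378]
[0.5363 0.2463 0.08  ] [ 0.3466 -0.0362]
[array([-1.4, -3.6]), array([-2. ,  2.7])]
bluetip [0.59910447 0.15162623 0.0841619 ] [np.float64(0.24945384977649906), np.float64(-0.09524836006920993)]
```

Request:
{"fn": "step_arm", "kwargs": {
  "plan": "0 0 0.2 0 0 0; 0 0 0.4 0 0 0; 0 0 0.6 0 0 0; 0 0 0.8 0 0 0; 0 0 1.0 0 0 0"
}}

```text
clock: 6.23
tcp_pos: [0.5204, -0.1699, 0.0788]
ee_rot: [-1.579, -0.028, 0.022]
contact_force: [1.0, -11.5, 10.7]
gripper_width: 0.0555
```

Request:
{"fn": "step_arm", "kwargs": {
  "plan": "0 0 0.2 0 0 0; 0 0 0.4 0 0 0; 0 0 0.6 0 0 0; 0 0 0.8 0 0 0; 0 0 1.0 0 0 0"
}}

```text
clock: 6.65
tcp_pos: [0.5193, -0.14, 0.0787]
ee_rot: [-1.579, -0.028, 0.022]
contact_force: [0.4, -11.8, 10.7]
gripper_width: 0.0554
```

Request:
{"fn": "step_arm", "kwargs": {
  "plan": "0 0 0.2 0 0 0; 0 0 0.4 0 0 0; 0 0 0.6 0 0 0; 0 0 0.8 0 0 0; 0 0 1.0 0 0 0"
}}

```text
clock: 7.07
tcp_pos: [0.5182, -0.1102, 0.0787]
ee_rot: [-1.579, -0.027, 0.022]
contact_force: [-0.3, -12.7, 12.7]
gripper_width: 0.0552
```

Request:
{"fn": "step_arm", "kwargs": {
  "plan": "0 0 0.2 0 0 0; 0 0 0.4 0 0 0; 0 0 0.6 0 0 0; 0 0 0.8 0 0 0; 0 0 0.9 0 0 0"
}}

```text
clock: 7.48
tcp_pos: [0.5172, -0.0826, 0.0787]
ee_rot: [-1.578, -0.027, 0.022]
contact_force: [-0.1, -13.1, 13.4]
gripper_width: 0.0552
```

Run:
```python
from h import *
o=arm.observe();print(o['tcp_pos'],o['ee_rot'],o['contact_force'],o['moment'],o['gripper_width'])
b=shot('side','d3')['pixels'];a=shot('scene','s3')['pixels']
up=lambda a,k:cv2.resize(a,None,fx=k,fy=k,interpolation=cv2.INTER_CUBIC)
cv2.imwrite('pics/c5.png',np.hstack([up(a[250:370,370:450],5),up(b[250:370,230:310],5)]))
```

```text
[ 0.51720233 -0.08259623  0.07872785] [-1.57827058 -0.02733374  0.02225182] [ -0.05034326 -13.05896154  13.36550742] [-2.53731307  0.14040163  0.07790507] 0.05520885492403587
```

View pics/c5.png

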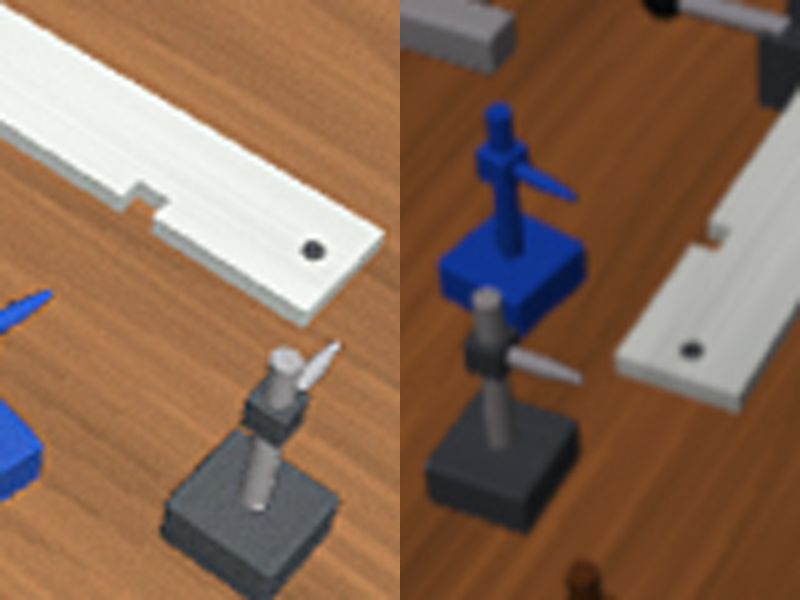

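The scene half of this crop shows the front corners at (384,235) and (303,315), with the tip at (339,344). The side half shows corners at (616,358) and (738,399), with the tip at (581,379).

Run:
```python
from h import *
ps={'s3':((370,250),[(384,235),(303,315),(339,344)]),'d3':((230,250),[(216,358),(338,399),(181,379)])}
a=np.radians(92.27); ex=np.array([np.cos(a),np.sin(a)]); ey=np.array([-ex[1],ex[0]])
for f,((x0,y0),l) in ps.items():
    w=[onz(f,(x+.5)/5-.5+x0,(y+.5)/5-.5+y0,.08)[:2] for x,y in l]
    m=(w[0]+w[1])/2; print(f,np.round(w,4),'gap x',[round(ex@(w[2]-q)*1e3,1) for q in (w[0],w[1],m)],'width',np.linalg.norm(w[0]-w[1]),'y',ey@(m-w[2]))
```

```text
s3 [[0.479  0.2297]
 [0.5359 0.2308]
 [0.5378 0.2487]] gap x [np.float64(16.7), np.float64(17.8), np.float64(17.2)] width 0.05683449992822517 y 0.031054605259593273
d3 [[0.5301 0.2296]
 [0.4747 0.2277]
 [0.5371 0.2461]] gap x [np.float64(16.2), np.float64(15.9), np.float64(16.1)] width 0.05547219643028046 y 0.03536977527004252
```

Gap is about 16.7 mm (dead reckoning says 17.1), so move 0.56 units.

Request:
{"fn": "step_arm", "kwargs": {
  "plan": "0 0 0.2 0 0 0; 0 0 0.4 0 0 0; 0 0 0.56 0 0 0; 0 0 0.56 0 0 0; 0 0 0.56 0 0 0"
}}

```text
clock: 8.0
tcp_pos: [0.5165, -0.0651, 0.0787]
ee_rot: [-1.577, -0.028, 0.023]
contact_force: [-0.3, -8.8, 13.8]
gripper_width: 0.0553
```

Run:
```python
from h import *
o=arm.observe();print(o['tcp_pos'],o['ee_rot'],o['contact_force'],o['joint_velocities'].round(3),o['gripper_width'])
b=shot('side','d4')['pixels'];a=shot('scene','s4')['pixels']
up=lambda a,k:cv2.resize(a,None,fx=k,fy=k,interpolation=cv2.INTER_CUBIC)
cv2.imwrite('pics/c6.png',np.hstack([up(a[250:370,370:450],5),up(b[250:370,230:310],5)]))
```

```text
[ 0.51653928 -0.06512226  0.07870988] [-1.57707076 -0.02756895  0.022687  ] [-0.31131594 -8.76744587 13.80605621] [ 0.003  0.    -0.005 -0.001  0.001  0.     0.003] 0.05525653531900024
```

View pics/c6.png

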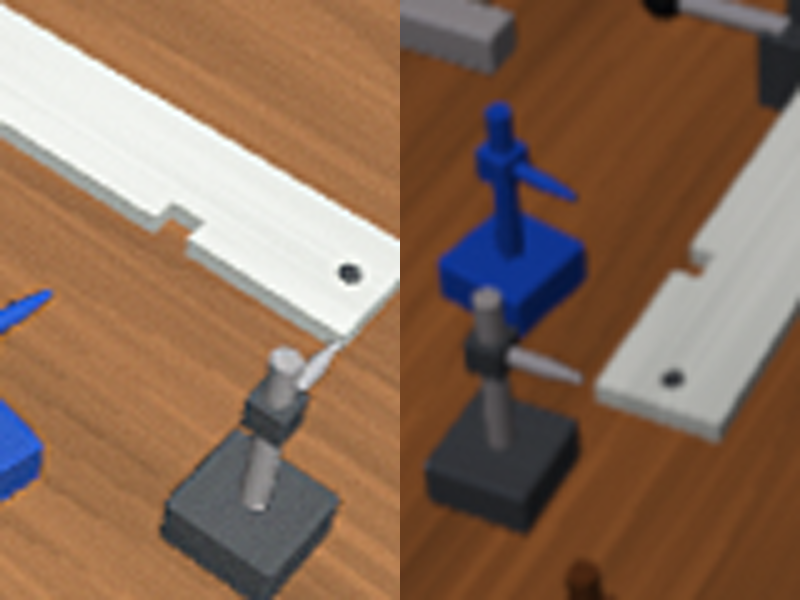

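In the final crop, the scene half has the front -y corner at (346,336) and the tip at (339,344). The side half has corners at (597,387) and (718,430), with the tip at (581,379).

Run:
```python
from h import *
a=np.radians(92.27); ex=np.array([np.cos(a),np.sin(a)]); ey=np.array([-ex[1],ex[0]])
for f,x0,y0,l in (('s4',370,250,[(346,336),(339,344)]),('d4',230,250,[(197,387),(318,430),(181,379)])):
    w=[onz(f,(x+.5)/5-.5+x0,(y+.5)/5-.5+y0,.08)[:2] for x,y in l]
    print(f,[(round(ex@(w[-1]-q)*1e3,1),round(ey@(q-w[-1])*1e3,1)) for q in w[:-1]])
```

```text
s4 [(np.float64(0.1), np.float64(5.1))]
d4 [(np.float64(-1.3), np.float64(8.0)), (np.float64(-2.3), np.float64(62.9))]
```

```bash
python3 -c "
from cell import arm
print(arm.sign_off())"
```

```text
the job is handed in; nothing more can be done
None
```

I flipped the cam lever to its stop with the closed fingers. I then gripped the plate about 130 mm behind its middle, slid it out about 168 mm, and handed the job in at about 8 s with the grip still closed. The sign-off gives no verdict, so these are my own last checks:

- **Front end against the needle:** the scene camera put it 0.1 mm short of the tip. The side camera put it 1 to 2 mm past, and dead reckoning about 0.5 mm past. All are within the 6 mm allowed.
- **Flat and straight:** the plate looked flat in the last picture. The tool had tilted by only about 0.006 rad, and I did not measure the plate's own tilt. The plate's front edge was square to the rest within about 0.02 rad in the side view.
- **Clearance and grip:** the needle is clear by 5 to 8 mm. The opening read 55 mm on the 56 mm plate, and the arm was pressing down with about 14 N and practically at rest.
- **Disagreement:** before the grasp, the wrist camera put the plate's centre line about 4 mm further in +x than the other two cameras. I gripped midway, so the plate may lie about 3 mm off the centre line, against 15 mm allowed.
- **Bystanders:** the arm's path stayed clear of the hammer, oil bottle and square. I did not measure them again at the end.

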